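# Lock the sample carrier with its pin

### The arm

A 6-joint arm with a two-finger parallel gripper is mounted at the origin on a cart in front of the work surface, level with it; the furniture and walls round the work are solid. World frame = base frame: x ahead of the robot, y to its left, z up, the work surface at z = 0. Lengths are in m, angles in rad, forces in N, time in s.
With the tool pointing down it reaches from about 0.35 to 0.8 m from the base axis. Payload 7.3 kg.
Tool frame: the origin (TCP) lies midway between the tips of the shut fingers; the grasp point (between the pads) lies 19 mm behind it; z points along the fingers, y is the line along which they close (so a half turn about z gives the same grasp; the last joint's range is limited). The gripper opens to 85 mm and grips with 20 to 120 N. Pads are 22 mm wide; open, the fingers measure 114 mm over their backs; the gripper's body (76 mm by 85 mm) begins 54 mm behind the grasp point. The pads swing forward as they close: fully open they stand 13 mm farther back than shut.
Start: joints at [-1.421, 0.342, 1.524, -0, 1.275, -0.146], TCP at [0.153, -0.502, 0.231] pointing down, gripper open.
Joint ranges: [-2.53, 2.53], [-0.77, 2.02], [0.04, 2.7], [-1, 4.14], [0.28, 2.66], [-3.11, 3.11]. Speed limits (rad/s): [2.57, 2.57, 3.14, 3.14, 3.14, 3.14].

### API

Orientations are given as a unit quaternion [x, y, z, w].
In Python, from workcell import r, camrig, ticket gives the robot as it stands (r), with the cameras (camrig) and the job (ticket). Calls block until the motion is done:
- r.reach(position, orientation): joint-space move of the TCP to a pose.
- r.move_straight(position, orientation=None, speed=0.15, max_force=None): straight line of the TCP; orientation=None keeps the orientation; speed is the mean speed in m/s. With max_force (N) it stops when the force on the tool has changed by that much, and returns True; else False.
- r.movej(angles): joint-space move.
- r.command_gripper(opening, force=None): finger opening in m; force is the grip in N (None keeps the last); returns when the fingers have stopped.
- r.hold(seconds).
- r.solve_ik(position, orientation): joint angles nearest the present ones, or None.
- r.read_state(): the state.
- camrig.get_image(name): name is "scene" or "top"; returns the picture (384x512x3 uint8, red, green, blue); there is no depth.
- camrig.camera_model(name): a dict with "K" (3x3 intrinsics, pixels), "k1" (the pictures are not rectified: a ray, as slopes to the right and down, at radius r is drawn at 1 + k1 r^2 times it, then the intrinsics apply), "R" (3x3) and "t" (3): a world point X has camera coordinates R X + t. Camera axes: x right, y down, z forward; pixel columns grow to the right and rows downward; lengths in m; the calibration is good to about 2 mm. A picture is of the moment at which its call begins. camera_model takes no time and is no camera call.
A pose or a line that the arm cannot do raises r.PlanningError and nothing moves.
- ticket.finish_job(): hands the job in; it is judged then, once.
The state is a dict: "time_s": time; "joint_positions": joint angles; "dq": joint speeds; "tau": joint torques, N m; "eef_pos": TCP position; "eef_rot": TCP orientation; "contact_force": force on the tool from outside, world axes, zero at the start; "torque": the same for the moment, N m; "grip_width": finger opening in m; "grip_force": force on a finger pad.
Only numpy, scipy, OpenCV 4.12 (cv2) and the standard library are available. Lean on these libraries where they do the work, as an engineer would, in place of code of your own. Each camera call takes 0.05 s, during which the arm holds its last target. There are 200 camera calls.

### The job

Close the lid of the sample carrier, then take the locking pin from its rest and thread it from the right through all three eyes until its collar sits home against the first eye. The eyes are not quite true to the base plate, so feel the pin through and never force it; let go of it at the end and leave the things standing round about alone.

Things in the scene. Friction and masses are not known exactly. Their poses are not given: they have to be found in the camera images.
- base: blue base plate 140 x 120 x 10 mm, fixed; origin centre of underside, x away from the robot, z up. On it an aluminium box, hinged at its far side, with three 11.5 mm eyes in a row along base y near base x = -50 mm, axis 44 mm above the bench: fixed eye y -40 to -30, lid's eye -6 to 6, fixed eye 30 to 40 mm. Fixed eyes 30 mm wide, tops 58 mm high.
- eye_nominal (a point): where the mouth of the first eye (the one at base -y) would be if the box were true to the plate: base (-50, -40, 44) mm. The box is clamped by hand, unmeasured: the row of eyes is shifted up to 4 mm either way along base x and turned up to 0.08 rad either way about the vertical through base (-50, 0). The three eyes stay in one straight line. The pin goes in along base +y.
- lid (a joint): grey lid, rad: 0 shut, grows as it opens (starts 0.3 to 0.6), end stop at 0; it stays where left, about 3 N at its front shuts it. Hinge along y at base x = +50, 44 mm high. Top 12 mm above the axis; a black rubber pad 26 x 40 mm, 13 mm above it, centred 72 mm from the axis towards the robot: press there. Its eye, 100 mm from the axis, is in line when shut.
- pin: locking pin, 56 to 91 g, lying in the rest; origin on its axis at the front face of the collar, x towards the tip. Steel shaft 10 mm thick, 110 mm long, last 12 mm tapering to 4 mm; collar 20 mm thick, 8 mm long (x -8 to 0); red round handle 16 mm thick, x -58 to -8. Any roll is fine. Home when the collar meets the first eye (origin at base y = -40 mm). Over 15 N between pin and box is forcing.
- pin_tip (a point): the pin's tip, on its axis 110 mm ahead of the pin's origin; about base y = +70 mm when home
- rest: grey plastic rest, 100 x 44 mm foot, fixed; two V posts hold the pin's shaft level with its axis 40 mm above the bench, V tops 44 mm high. Origin on the bench below the pin's origin, x as the pin's x, posts at x = 10 and 82 mm; the handle sticks out free beyond the foot (foot from x = -4). Lift the pin straight up 20 mm or more to clear it.
- beaker: clear beaker, 49 mm wide, 56 mm high, standing beyond the work; origin at its underside; leave alone
- ptfe_tape: white roll of tape with blue core, 52 mm wide, 14 mm high, lying left of the carrier; origin at its underside; leave alone
- union_brass: brass pipe fitting, 21 x 18 x 28 mm, standing to the right; origin at its underside; leave alone

How it is judged:
On the way, in this order (a step that is already met when the one before it is completed fails the run):
1. the lid is shut (value of joint lid below 0.04 rad), for 0.2 s.
2. the pin's tip is through the first eye (y of pin_tip in the frame of base above -0.03 m and x of pin_tip in the frame of base between -0.062 and -0.038 m and z of pin_tip in the frame of base between 0.039 and 0.049 m and angle between the x axis of pin and the y axis of base, either way round below 0.2 rad), for 0.1 s.
At the end, for the whole second after the job is handed in: The lid is shut (joint under 0.04 rad); the pin lies at rest through all three eyes: collar within 3.5 mm of the first eye's face, tip at the height of the eyes within 5 mm, within 13 mm of the nominal row sideways, and the pin within 0.14 rad of base y (value of joint lid below 0.04 rad and y of pin in the frame of base above -0.0435 m and y of pin_tip in the frame of base above 0.064 m and x of pin_tip in the frame of base between -0.062 and -0.038 m and z of pin_tip in the frame of base between 0.039 and 0.049 m and angle between the x axis of pin and the y axis of base, either way round below 0.14 rad and linear speed of pin below 0.02 m/s); the robot touches nothing.
It fails at once if the pin is forced: more than 15 N between the pin and the carrier or its base (contact force between pin and base above 15 N).
It fails at once if the beaker is shifted more than 20 mm (distance of beaker from where it was at the start of the episode above 0.02 m).
It fails at once if the tape roll is shifted more than 20 mm (distance of ptfe_tape from where it was at the start of the episode above 0.02 m).
It fails at once if the brass fitting is shifted more than 20 mm (distance of union_brass from where it was at the start of the episode above 0.02 m).
It also fails if it takes over 72 s, if anything falls off the work surface, if the arm or the gripper's body presses on something with over 40 N, if the wrist force passes 120 N, or if a joint passes its speed limit or range.

## Working session

There is one attempt and no reset: what is moved stays moved. The work goes in short steps, each a Python script; the robot and the scene stay as the last script left them, time stands still between calls to the robot, and variables do not carry over. Pictures are saved under pics/ and viewed, at most 10 in all, crops included, and the job is handed in when it is done.

```bash
mkdir -p pics; ls
python3 - <<'E'
from workcell import r, camrig, ticket
import cv2
for n in("scene","top"):
    cv2.imwrite(f"pics/{n}0.png",camrig.get_image(n)[:,:,::-1]); print(n,camrig.camera_model(n))
s=r.read_state(); print(s["eef_rot"],s["contact_force"],s["time_s"],s["grip_width"])
E
```

```text
pics
workcell.py
scene {'K': array([[451.98181839,   0.        , 259.42637528],
       [  0.        , 451.98181839, 192.48447171],
       [  0.        ,   0.        ,   1.        ]]), 'k1': -0.16289171529407037, 'R': array([[-0.80513949, -0.59270257,  0.02130866],
       [-0.35157069,  0.44802898, -0.82199032],
       [ 0.47764888, -0.66930837, -0.56910268]]), 't': array([0.43839763, 0.24127663, 1.04680182])}
top {'K': array([[495.66790016,   0.        , 261.34170176],
       [  0.        , 495.66790016, 188.92192397],
       [  0.        ,   0.        ,   1.        ]]), 'k1': -0.1038216117822498, 'R': array([[-0.00956526, -0.99993507,  0.00619317],
       [-0.97414835,  0.00792027, -0.22577036],
       [ 0.22570665, -0.00819262, -0.97416086]]), 't': array([-0.00551516,  0.57767492,  1.18625574])}
[ 9.89080279e-01  1.47376079e-01  3.39045165e-06 -7.01901633e-04] [-0.31897999 -0.03611586  1.0957063 ] 0.1 0.08542293675050075
```

View pics/scene0.png

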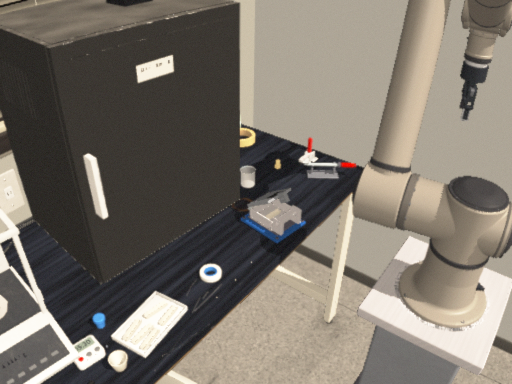

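View pics/top0.png

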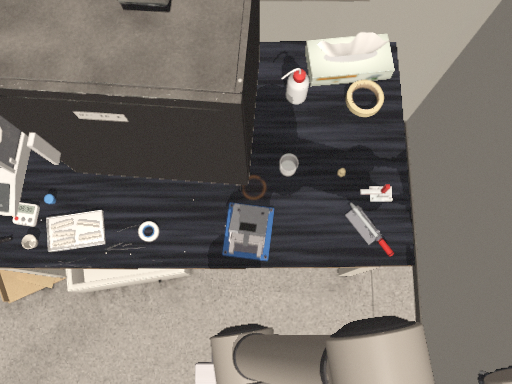

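The top view shows the carrier around (248,232), with the pin in its rest around (370,230) and its red handle at about (385,245). The beaker is at (289,165), the brass fitting at (341,172) and the tape at (148,231). I'll zoom in on both views.

```bash
cat > h.py <<'E'
import numpy as np, cv2
from workcell import r, camrig, ticket
def ray(n,uv):
    c=camrig.camera_model(n);p=cv2.undistortPoints(np.array([[uv]],float),c["K"],np.array([c["k1"],0,0,0,0]))[0,0]
    return -c["R"].T@c["t"], c["R"].T@np.array([p[0],p[1],1])
def at(n,uv,z):
    o,d=ray(n,uv); return o+d*(z-o[2])/d[2]
def proj(n,X):
    c=camrig.camera_model(n);return cv2.projectPoints(np.atleast_2d(X).astype(float),cv2.Rodrigues(c["R"])[0],c["t"],c["K"],np.array([c["k1"],0,0,0,0]))[0][:,0]
E
python3 - <<'E'
import cv2,numpy as np
a=cv2.imread("pics/top0.png");b=cv2.imread("pics/scene0.png")
f=lambda im,x,y,w,h,s:cv2.resize(im[y:y+h,x:x+w],None,fx=s,fy=s,interpolation=cv2.INTER_CUBIC)
cv2.imwrite("pics/z1.png",np.hstack([f(a,215,195,66,70,6),f(a,337,195,66,70,6)]))
cv2.imwrite("pics/z2.png",np.hstack([f(b,230,175,80,70,5),f(b,295,145,70,70,5)]))
E
```

```text
(no output)
```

View pics/z1.png

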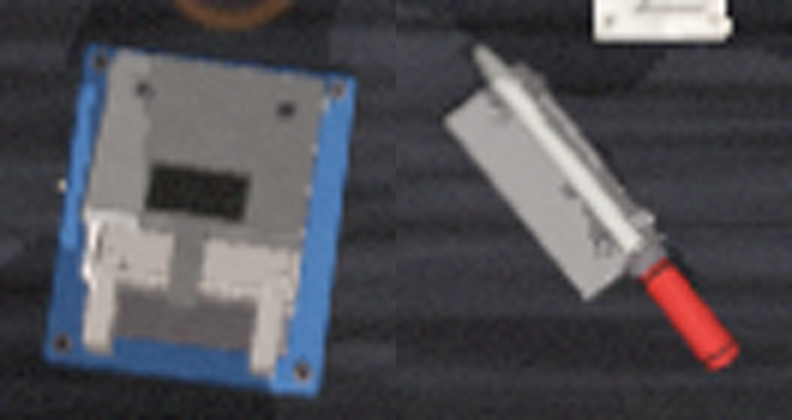

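View pics/z2.png

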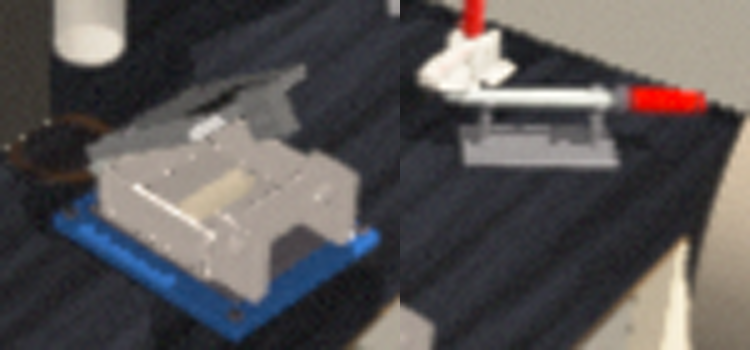

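z1 and z2 show the plate's four corners, both front arms with the lid's tongue between them and the rest. They also show the pin, from its tip at z1 (480,48) to its handle end at (728,360). Next I fit the plate and the pin.

Run:
```python
from h import *
from scipy.optimize import least_squares
ims=np.mean([camrig.get_image("top") for _ in range(6)],0); np.save("top.npy",ims)
sc=np.mean([camrig.get_image("scene") for _ in range(4)],0); np.save("scene.npy",sc)
g=lambda x,y,ox:np.array([(x+.5)/6-.5+ox,(y+.5)/6-.5+195])
# plate: corners far-left, far-right, near-right, near-left
C=[g(90,45,215),g(355,78,215),g(318,397,215),g(45,360,215)]
W=np.array([at("top",c,.01)[:2] for c in C]); print(W.round(4)); 
M=np.array([[.07,.06],[.07,-.06],[-.07,-.06],[-.07,.06]])
def T(p,m): c,s=np.cos(p[2]),np.sin(p[2]); return m@np.array([[c,s],[-s,c]])+p[:2]
s=least_squares(lambda p:(T(p,M)-W).ravel(),[W[:,0].mean(),W[:,1].mean(),0]);print("plate corners",s.x,(s.fun*1e3).round(1))
hsv=cv2.cvtColor(ims.astype(np.uint8),cv2.COLOR_RGB2HSV)
m=(hsv[...,0]>100)&(hsv[...,0]<120)&(hsv[...,1]>140)&(hsv[...,2]>70);m[:, :215]=0;m[:,281:]=0;m[:195]=0;m[265:]=0
ys,xs=np.nonzero(m);P=np.array([at("top",(x,y),.01)[:2] for x,y in zip(xs,ys)])
print("minrect",len(P),cv2.minAreaRect((P*1000).astype(np.float32)))
# pin
tip=at("top",g(480-396,48,337),.04);end=at("top",g(727-396,358,337),.04)
d=tip-end;print("pin",tip,end,np.linalg.norm(d),np.arctan2(d[1],d[0]))
m=((hsv[...,0]<8)|(hsv[...,0]>172))&(hsv[...,1]>150);m[:,:370]=0;m[:230]=0;m[262:]=0
ys,xs=np.nonzero(m);P=np.array([at("top",(x,y),.042)[:2] for x,y in zip(xs,ys)]);c=P.mean(0)
w,v=np.linalg.eigh(np.cov(P.T));print("red",len(P),c,v[:,1],np.sqrt(w*12)); print("tip-red",tip[:2]-c,np.linalg.norm(tip[:2]-c),np.arctan2(*(tip[:2]-c)[::-1]))
# same in scene
h2=cv2.cvtColor(sc.astype(np.uint8),cv2.COLOR_RGB2HSV);m=((h2[...,0]<8)|(h2[...,0]>172))&(h2[...,1]>150);m[:,:335]=0;m[:155]=0;m[172:]=0;m[:,360:]=0
ys,xs=np.nonzero(m);print("scene red",xs.mean(),ys.mean(),proj("scene",[*c,.04]),"tip",proj("scene",tip))
```

```text
[[ 0.5558  0.0727]
 [ 0.5401 -0.0431]
 [ 0.4015 -0.0253]
 [ 0.4183  0.0914]]
plate corners [ 0.47893272  0.02390734 -0.13457808] [ 0.6  1.3  0.1 -1.8 -0.  -0.9 -0.7  1.4]
minrect 459 ((479.0688781738281, 24.699798583984375), (118.51103210449219, 138.42333984375), 82.75506591796875)
pin [ 0.54565431 -0.24038963  0.04      ] [ 0.41126419 -0.33924578  0.04      ] 0.1668329754962662 0.6342153768148457
red 124 [ 0.4288852  -0.32419657] [-0.81946262 -0.57313264] [0.01646693 0.04929109]
tip-red [0.1167691  0.08380694] 0.1437310907505239 0.6225165601954004
scene red 347.675 164.775 [[348.23400618 165.2806359 ]] tip [[303.85164893 164.05121155]]
```

Run:
```python
from h import *
p=(.479,.0242,-.131);c,s=np.cos(p[2]),np.sin(p[2])
B=lambda x,y,z:np.array([p[0]+c*x-s*y,p[1]+s*x+c*y,z])
out=[]
for n,x0,y0,w,h,k in(("top",215,222,62,44,9),("scene",245,175,62,70,8)):
    im=np.load(n+".npy").astype(np.uint8)[y0:y0+h,x0:x0+w,::-1];im=cv2.resize(im,None,fx=k,fy=k,interpolation=cv2.INTER_CUBIC)
    o=im.copy()
    def poly(q,col):
        u=(proj(n,np.array([B(*a) for a in q]))-[x0,y0]+.5)*k-.5
        cv2.polylines(o,[u.round().astype(int)],True,col,1)
    poly([(70,60,.01),(70,-60,.01),(-70,-60,.01),(-70,60,.01)],(0,255,255))
    for y in(-40,30):
        poly([(-.035,y/1e3,.058),(-.065,y/1e3,.058),(-.065,y/1e3+.01,.058),(-.035,y/1e3+.01,.058)],(0,255,0))
    poly([(.07,.06,.01),(.07,-.06,.01),(-.07,-.06,.01),(-.07,.06,.01)],(0,255,255))
    out.append(np.hstack([im,o]) if n=="top" else o)
cv2.imwrite("pics/ov_top.png",cv2.resize(np.vstack([out[0][:,:558],out[0][:,558:]]),None,fx=.75,fy=.75,interpolation=cv2.INTER_AREA)); cv2.imwrite("pics/ov_scene.png",out[1])
```

```text
(no output)
```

View pics/ov_top.png

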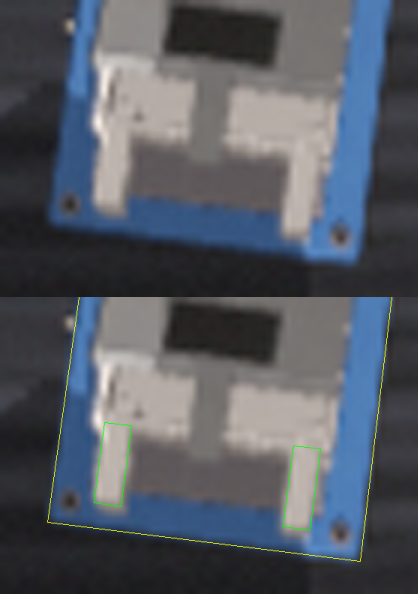

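View pics/ov_scene.png

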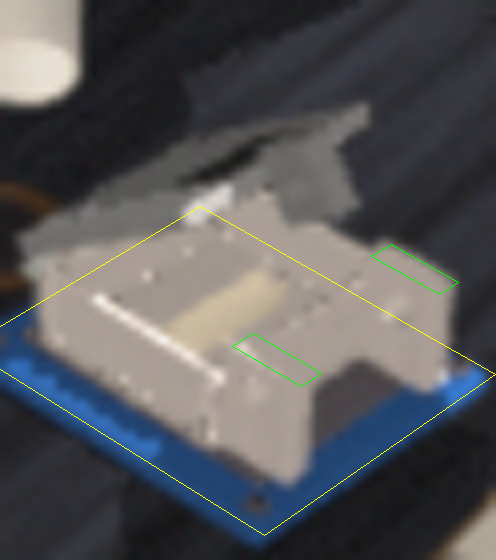

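Run:
```python
from h import *
p=(.479,.0242,-.131);c,s=np.cos(p[2]),np.sin(p[2])
inv=lambda X:(np.array([[c,s],[-s,c]])@(X[:2]-p[:2])*1e3).round(1)
g=lambda x,y:((x+.5)/8-.5+245,(y+.5)/8-.5+175)
t=lambda x,y:((x+.5)/6.75-.5+215,(y+.5)/6.75-.5+222)
print("scene: L outer near(-65,40) bottom",inv(at("scene",g(291,487),.01)),"R inner near(-65,-30)",inv(at("scene",g(435,390),.01)),"R outer near top",inv(at("scene",g(457,285),.058)),
"plate nearL",inv(at("scene",g(265,531),.01)),"nearR",inv(at("scene",g(492,377),.01)))
for z in(.01,.058):
  print("top z",z,[inv(at("top",t(*q),z)) for q in((95,209),(124,215),(283,234),(308,239))])
print("plate near",[inv(at("top",t(*q),.01)) for q in((50,222),(360,262))])
```

```text
scene: L outer near(-65,40) bottom [-60.   35.7] R inner near(-65,-30) [-60.6 -38.3] R outer near top [-65.8 -38.3] plate nearL [-68.8  58.4] nearR [-70. -58.]
top z 0.01 [array([-61.7,  42.7]), array([-62.6,  31.4]), array([-62.3, -29.6]), array([-63.1, -39.2])]
top z 0.058 [array([-66.1,  39.2]), array([-67. ,  28.4]), array([-66.7, -30.3]), array([-67.4, -39.6])]
plate near [array([-68.7,  59. ]), array([-69.3, -59.9])]
```

```bash
cat >> h.py <<'E'
from scipy.spatial.transform import Rotation as Ro
p=(.479,.0242,-.131);c_,s_=np.cos(p[2]),np.sin(p[2])
B=lambda x,y,z:np.array([p[0]+c_*x-s_*y,p[1]+s_*x+c_*y,z])
inv=lambda X:np.array([*(np.array([[c_,s_],[-s_,c_]])@(np.array(X)[:2]-p[:2])),X[2]])
def Q(yaw,pitch=0): return (Ro.from_euler("z",yaw)*Ro.from_euler("y",pitch)*Ro.from_euler("x",np.pi)).as_quat()
def st(l=""):
    s=r.read_state();print(l,"t%.1f"%s["time_s"],"base mm",(inv(s["eef_pos"])*1e3).round(1),"Fbase",inv(np.array(s["contact_force"])+[p[0],p[1],0]).round(1),"w%.4f"%s["grip_width"]);return s
E
python3 - <<'E'
from h import *
q=Q(p[2])
r.command_gripper(0.0,30)
r.reach(B(-.022,0,.16),q);st("above")
print(r.move_straight(B(-.022,0,.085),speed=.12,max_force=15));st()
print(r.move_straight(B(-.022,0,.050),speed=.04,max_force=12));st("pressed")
cv2.imwrite("pics/lid.png",camrig.get_image("scene")[:,:,::-1])
r.move_straight(B(-.022,0,.10));r.move_straight(B(-.095,.035,.10),speed=.25)
for y in(.035,-.035):
    r.move_straight(B(-.095,y,.036),speed=.2)
    st("pre");print(r.move_straight(B(-.062,y,.036),speed=.015,max_force=2.5));st("touch %g"%y)
    r.move_straight(B(-.095,y,.036),speed=.2)
E
```

```text
above t3.6 base mm [-21.7  -0.5 160.1] Fbase [0.5 0.2 0.2] w-0.0000
False
 t4.3 base mm [-21.5  -0.2  85.4] Fbase [-1.1 -1.4  0.4] w0.0003
True
pressed t5.0 base mm [-22.6   0.   57.3] Fbase [-2.5 -0.9 11.5] w-0.0000
pre t6.5 base mm [-94.6  34.7  35.7] Fbase [ 0.3 -0.2  1.6] w-0.0002
True
touch 0.035 t7.9 base mm [-73.1  34.9  35.7] Fbase [0.2 0.9 0.9] w0.0002
pre t8.6 base mm [-94.3 -35.2  36.1] Fbase [ 0.7 -0.3 -0.5] w0.0001
True
touch -0.035 t10.0 base mm [-74.3 -35.   35.7] Fbase [-1.1 -1.3 -0.3] w0.0001
```

Run:
```python
from h import *
r.move_straight(B(-.095,-.035,.13),speed=.25)
for y in(.6225,.6225-np.pi): print(r.solve_ik([.4289,-.3242,.02],Q(y)),r.solve_ik(B(-.048,-.17,.025),Q(y+.80)))
y=.6225
j=r.solve_ik([.4289,-.3242,.12],Q(y)); 
r.command_gripper(.06,60)
r.reach([.4289,-.3242,.12],Q(y))
r.move_straight([.4289,-.3242,.020],speed=.12);st("down")
r.command_gripper(.0,25);st("grip25");s=r.hold(.2)
s=st();print(s["contact_force"],s["torque"],s["grip_force"])
cv2.imwrite("pics/grip.png",camrig.get_image("top")[:,:,::-1])
```

```text
[-7.89842409e-01  6.23355881e-01  1.72901723e+00 -4.44089210e-16
  7.89219541e-01  1.58453918e-01] [-5.03263279e-01  4.84567854e-01  2.01744346e+00 -4.44089210e-16
  6.39581341e-01 -3.54966952e-01]
[-7.89842409e-01  6.23355881e-01  1.72901723e+00 -4.44089210e-16
  7.89219541e-01 -2.98313874e+00] [-5.03263279e-01  4.84567854e-01  2.01744346e+00 -4.44089210e-16
  6.39581341e-01  2.78662570e+00]
down t13.6 base mm [  -3.7 -352.1   20.7] Fbase [ 0.4 -0.3 -0.2] w0.0599
grip25 t14.1 base mm [  -3.8 -352.3   20.4] Fbase [0.9 0.2 0.3] w0.0152
 t14.3 base mm [  -3.8 -352.3   20.2] Fbase [ 1.2 -1.3  1.3] w0.0153
[ 1.05607466 -1.45955014  1.2908051 ] [-0.17977436 -0.17742593 -0.07919004] 25.361064076423645
```

```bash
cat >> h.py <<'E'
SL=.017; X0=-.0483  # row: x = X0+SL*(y+.035)
ZT=.044-.0198
def tcp(ytip,dx=0,dz=0,dphi=0):
    y=ytip-.143; return B(X0+SL*(y+.035)+dx,y,ZT+dz)
QI=Q(p[2]-SL+np.pi/2)
E
python3 - <<'E'
from h import *
r.command_gripper(0,70);s=st()
e=np.array(s["eef_pos"]);r.move_straight(e+[0,0,.025],speed=.06);st("lift")
r.move_straight(e+[0,0,.08],speed=.15)
r.move_straight(tcp(-.055,dz=.05),QI,speed=.12);r.move_straight(tcp(-.052),speed=.08);r.hold(.3)
s=st("pre");print(s["torque"],(np.array(s["eef_pos"])-tcp(-.052))*1e3)
ims=[]
for n in("top","scene"):
    im=np.mean([camrig.get_image(n) for _ in range(3)],0)
    np.save("pre_"+n+".npy",im)
    tip=proj(n,B(X0-.00029,-.052,.044))[0];print(n,tip)
    x,y=(tip.astype(int)-[35,35]);im=cv2.resize(im.astype(np.uint8)[y:y+64,x:x+64,::-1],None,fx=6,fy=6,interpolation=cv2.INTER_CUBIC)
    cv2.drawMarker(im,tuple(((tip-[x,y]+.5)*6).astype(int)),(0,255,255),0,10)
    ims.append(im)
cv2.imwrite("pics/pre.png",np.hstack(ims))
E
```

```text
t14.5 base mm [  -3.8 -352.3   20.2] Fbase [ 1.1 -2.   1.9] w0.0138
lift t15.1 base mm [  -3.9 -352.2   45.4] Fbase [ 0.2  0.7 -1. ] w0.0143
pre t18.2 base mm [ -50.8 -195.1   24.5] Fbase [-0.5 -1.2 -1. ] w0.0142
[-0.00200237 -0.03141926  0.00565463] [ 0.19960808 -0.1413741   0.33004861]
top [266.01664771 250.6176576 ]
scene [299.65184791 209.47381722]
```

View pics/pre.png

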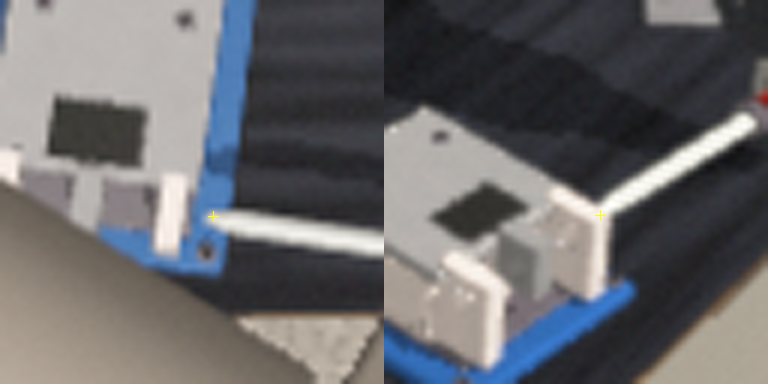

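The pin's tip is on the predicted point at (213,217) in the top crop and (600,215) in the scene crop. It lines up with the right arm's eye, and the lid is shut. Next I feel the pin in.

```bash
cat >> h.py <<'E'
def F(n=8):
    f=[];t=[]
    for _ in range(n):
        s=r.read_state();f.append(s["contact_force"]);t.append(s["torque"]);r.hold(.02)
    R=np.array([[c_,s_,0],[-s_,c_,0],[0,0,1]]);return R@np.mean(f,0),R@np.mean(t,0)
E
python3 - <<'E'
from h import *
f0,t0=F(12);print("base",f0.round(2),t0.round(3));np.save("f0.npy",[f0,t0])
for yt in(-.040,-.030,-.022,-.010):
    hit=r.move_straight(tcp(yt),speed=.025,max_force=3.5)
    f,t=F();print(yt,hit,(f-f0).round(2),(t-t0).round(3));st()
    if hit: break
E
```

```text
base [-0.21 -0.19 -0.87] [-0.054  0.006 -0.015]
-0.04 False [0.04 0.16 0.18] [ 0.002 -0.019  0.03 ]
 t19.5 base mm [ -50.8 -183.1   24.2] Fbase [-0.  -0.6 -1.8] w0.0140
-0.03 False [-0.22  0.04  0.29] [ 0.015 -0.008  0.024]
 t20.1 base mm [ -50.6 -173.1   24.2] Fbase [ 0.4  0.2 -0.8] w0.0137
-0.022 False [ 0.15 -0.03  0.48] [ 0.029 -0.003  0.022]
 t20.7 base mm [ -50.5 -165.    24.2] Fbase [ 0.5 -0.4 -0.6] w0.0141
-0.01 False [0.34 0.04 0.27] [ 0.011 -0.019 -0.001]
 t21.5 base mm [ -50.3 -153.1   24.2] Fbase [-0.6 -0.7 -0.2] w0.0138
```

Run:
```python
from h import *
f0,t0=np.load("f0.npy")
for yt in(0,.010,.020,.032,.044,.056,.064):
    hit=r.move_straight(tcp(yt),speed=.025,max_force=3.5)
    f,t=F(6);print(yt,hit,(f-f0).round(2),(t-t0).round(3));st()
    if hit or np.linalg.norm(f-f0)>3: break
```

```text
0 False [ 0.19  0.02 -0.07] [ 0.032 -0.004  0.006]
 t22.2 base mm [ -50.1 -143.    24.2] Fbase [-0.2  0.4 -1. ] w0.0136
0.01 False [0.27 0.37 0.38] [ 0.012 -0.027  0.011]
 t22.8 base mm [ -49.9 -133.    24.2] Fbase [ 0.   0.8 -1.4] w0.0138
0.02 False [0.33 0.35 0.49] [ 0.017 -0.006  0.012]
 t23.5 base mm [ -49.7 -123.    24.2] Fbase [-0.1  0.7 -0.9] w0.0137
0.032 False [0.11 0.13 0.38] [-0.002 -0.026  0.013]
 t24.2 base mm [ -49.5 -111.    24.2] Fbase [ 0.7 -0.1  0.5] w0.0141
0.044 False [0.28 0.26 0.17] [0.05  0.005 0.024]
 t24.9 base mm [-49.4 -99.   24.2] Fbase [ 0.3 -0.1 -1.3] w0.0136
0.056 False [0.26 0.4  0.07] [ 0.017 -0.011  0.035]
 t25.7 base mm [-49.1 -87.   24.2] Fbase [ 0.2  0.4 -0.7] w0.0135
0.064 False [0.19 0.44 0.33] [ 0.022 -0.007  0.014]
 t26.2 base mm [-49.  -79.   24.2] Fbase [-0.7 -0.8 -0.2] w0.0136
```

Run:
```python
from h import *
f0,t0=np.load("f0.npy")
hit=r.move_straight(tcp(.078),speed=.008,max_force=3.5)
f,t=F(6);print(hit,(f-f0).round(2),(t-t0).round(3));st()
im=[np.mean([camrig.get_image(n) for _ in range(3)],0).astype(np.uint8) for n in("top","scene")]
o=[]
for a,n in zip(im,("top","scene")):
    x,y=proj(n,B(-.05,-.02,.044))[0].astype(int)-32;o.append(cv2.resize(a[y:y+64,x:x+64,::-1],None,fx=6,fy=6,interpolation=cv2.INTER_CUBIC))
cv2.imwrite("pics/home.png",np.hstack(o))
```

```text
True [ 0.44 -2.06  0.3 ] [-0.303 -0.076  0.017]
 t27.1 base mm [-49.2 -75.1  23.9] Fbase [ 0.2 -2.4 -0.1] w0.0138
```

View pics/home.png

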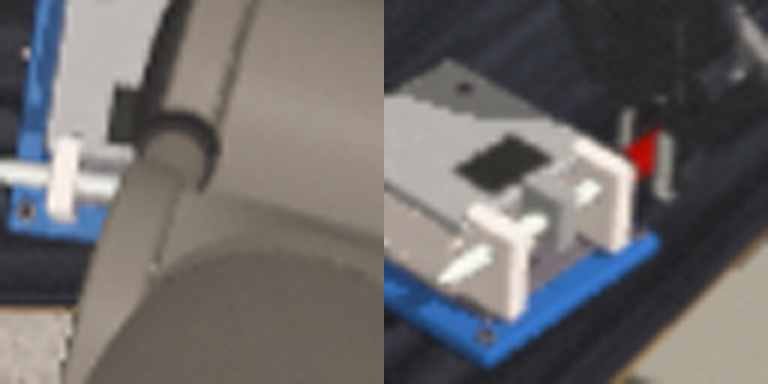

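Run:
```python
from h import *
f0,t0=np.load("f0.npy")
hit=r.move_straight(tcp(.0725),speed=.006,max_force=4)
f,t=F(6);print(hit,(f-f0).round(2),(t-t0).round(3));st()
im=np.mean([camrig.get_image("scene") for _ in range(4)],0).astype(np.uint8)
c=B(X0+SL*.105,.070,.044);print("tip expected home",proj("scene",c),"2/5mm short",proj("scene",[B(X0+SL*.1,.068,.044),B(X0+SL*.1,.065,.044)]))
x,y=276,205
cv2.imwrite("pics/tip.png",cv2.resize(im[y-17:y+33,x-25:x+45,::-1],None,fx=8,fy=8,interpolation=cv2.INTER_CUBIC));print("crop origin",x-25,y-17)
```

```text
True [ 0.24 -1.46  2.19] [-0.082 -0.037  0.018]
 t27.8 base mm [-49.2 -75.2  23.7] Fbase [ 0.9 -1.7  1.4] w0.0136
tip expected home [[268.85816546 229.01556453]] 2/5mm short [[269.40851722 228.68514025]
 [270.19588432 228.16851054]]
crop origin 251 188
```

View pics/tip.png

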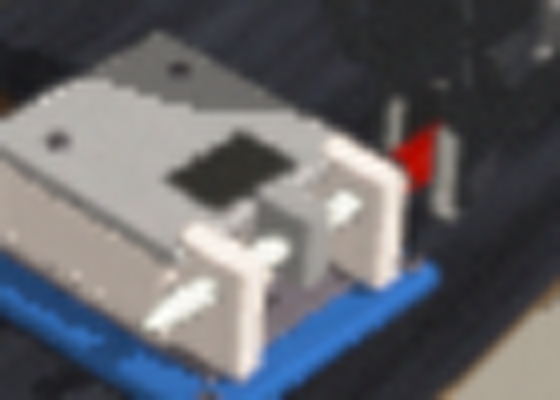

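The tip shows at px (269,228.6), within 2 mm of where it should be when home, and a second push didn't move it. So the collar is seated, and I release.

Run:
```python
from h import *
r.command_gripper(.05);r.hold(.2);s=st("open")
e=np.array(s["eef_pos"])
r.move_straight(e+[0,0,.03],speed=.05);r.move_straight(e+[0,0,.15],speed=.15)
r.move_straight(B(-.05,-.30,.2),speed=.2);st("away")
o=[]
for n in("top","scene"):
    a=np.mean([camrig.get_image(n) for _ in range(3)],0).astype(np.uint8)
    x,y=proj(n,B(-.05,-.02,.044))[0].astype(int)-30;o.append(cv2.resize(a[y:y+64,x:x+64,::-1],None,fx=6,fy=6,interpolation=cv2.INTER_CUBIC))
cv2.imwrite("pics/end.png",np.hstack(o))
```

```text
open t28.6 base mm [-49.  -75.4  23.7] Fbase [-0.2 -0.3 -0.7] w0.0499
away t31.6 base mm [ -50.2 -299.1  199.8] Fbase [-0.2  0.3  1. ] w0.0501
```

View pics/end.png

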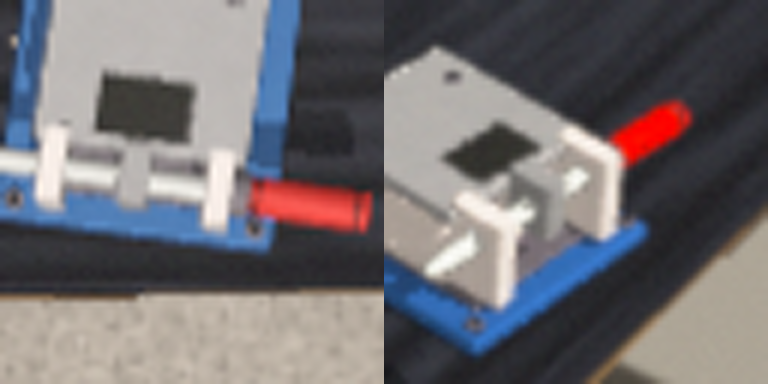

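The pin runs through all three eyes. The collar at (243,190) in the top crop sits against the first eye with no gap, the lid is shut and the robot is clear.

```bash
python3 -c "
from workcell import r, camrig, ticket
print(ticket.finish_job())"
```

```text
the job is handed in; nothing more can be done
None
```

The lid is shut, the pin is threaded through all three eyes with its collar against the first eye and released, and the job was handed in after about 32 s of the 72 s allowed; no verdict came back.

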